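# Close up the polishing drawer

### The job

The long top drawer of the little wooden chest has been left out with the small oak case in it open and the lid of the round red-topped tin not pressed down. With the fingertips only, push the case's lid fully shut, so that it clears the chest, and press the tin's lid fully down; only then push the drawer fully home, flush with the chest. Do not lift the case or the tin, and leave the other things on the bench where they lie.

Things in the scene. Friction and masses are not known exactly. Their poses are not given: they have to be found in the camera images.
- chest: Small table-top chest of dark wood, fixed to the bench, 280 wide (y) x 165 deep (x) x 136 mm high, with one long drawer above two short ones. Origin: centre of its underside; its +x points from its front to its back. The front face lies 82.5 mm before the origin (its top board overhangs this by 1 mm); the opening of the long drawer reaches up to 124 mm, so the shut case passes under it; an open lid stands higher and would be damaged. The short drawers do not move.
- drawer (a joint): How far the long drawer stands out, m: 0 = shut, its front flush with the chest; it starts at 0.116 to 0.130 (stop at 0.132). It runs along the chest's x axis and stays where it is left (about 2 N of friction). Inside it is 236 mm wide; its floor is 68 mm above the bench, its side walls reach 98 mm.
- drawer_front (a point): Middle of the outer face of the long drawer's front, 92 mm above the bench; moves with the drawer. The front is of lighter wood, 257 wide x 61 mm high x 12 mm thick, top edge 122 mm above the bench, with a flat card holder in the middle and two brass knobs 78 mm to either side that stand out 17 mm.
- case: Oak gauge case with a hinged lid, 72 x 88 x 46 mm shut, about 0.3 kg, standing loose on the drawer's floor in the left or the right half. Origin: centre of its underside. Its own -x is the clasp side, +x the hinge side; it stands turned about a quarter so that the hinge is at the chest's left (+y). It stands wholly in front of the chest's front face at first, its back edge 2 to 8 mm away from it, so with its lid up the drawer must not be pushed in.
- case_lid (a joint): Angle of the case's lid, rad: 0 = shut, opening upwards, stop at 1.75; starts at 1.15 to 1.7. The hinge is stiff: the lid stays at any angle where it is left, so it has to be pushed all the way down.
- case_lid_hinge (a point): Middle of the lid's hinge line, 34 mm above the case's underside.
- case_lid_edge (a point): Middle of the lid's free edge (the clasp edge), 74 mm from the hinge line, at half the lid's thickness. The lid is 72 x 88 mm and 11 mm thick; shut, its top lies 46 mm above the case's underside.
- tin: Round tin, 51 mm across, white below with a red lid, standing loose on the drawer's floor in the other half. Origin: centre of its underside.
- tin_lid (a joint): How far the tin's lid stands above its seat, m: 0 = fully down; starts at 0.005 to 0.0085. It slides straight down on the tin under about 1 N and stays where it is left.
- tin_lid_top (a point): Centre of the top of the tin's lid, 22 mm above the tin's underside when the lid is down.
- bench_block: Bystander: dark bench block, 108 x 92 x 26 mm, loose on the bench left of the chest.
- masking_tape: Bystander: roll of masking tape, 96 mm across, 25 mm high, loose on the bench right of the chest.
- brass_bangle: Bystander: brass bangle, 57 x 63 x 12 mm, loose on the bench left of the chest.
- pliers2: Bystander: pliers with blue grips, 43 x 133 x 11 mm, loose on the bench at the right.
- hammer: Bystander: hammer, 353 mm long, loose on the bench at the right.

How it is judged:
By the outcome, as a careful person would: the job done as asked, in the order asked, and still so for the second after the job is handed in, with the robot touching nothing.
It also fails if it takes over 48 s, if anything falls off the work surface, if the arm or the gripper's body presses on something with over 40 N, if the wrist force passes 120 N, or if a joint passes its speed limit or range.

### The arm

A 6-joint arm with a two-finger parallel gripper is mounted at the origin on a cart in front of the work surface, level with it; the furniture and walls round the work are solid. World frame = base frame: x ahead of the robot, y to its left, z up, the work surface at z = 0. Lengths are in mm, angles in rad, forces in N, time in s.
With the tool pointing down it reaches from about 375 to 750 mm from the base axis. Payload 9 kg.
Tool frame: the origin (TCP) lies at the very end of the fingers, on their centre line; the grasp point (between the pads) lies bot.grasp_offset behind it (bot.grasp_offset is the distance from the TCP to the grasp point, in mm); z points along the fingers, y is the line along which they close (so a half turn about z gives the same grasp; the last joint's range is limited). The gripper opens to 85 mm and grips with 20 to 120 N. Pads are 22 mm wide; open, the fingers measure 114 mm over their backs; the gripper's body (76 mm by 85 mm) begins 54 mm behind the grasp point. The pads swing forward as they close: fully open they stand 13 mm farther back than shut.
Start: joints at [-1.516, 0.104, 0.097, 1.564, 0, 1.353], TCP at [161.666, -577.841, 231.331] pointing down, gripper open.
Joint ranges: [-2.99, 2.99], [-0.84, 1.86], [-1.1, 1.16], [-1.84, 2.11], [-1.51, 1.56], [-3.14, 3.14]. Speed limits (rad/s): [2.22, 2.22, 2.57, 3.14, 3.14, 3.14].

### API

Orientations are given as a unit quaternion [w, x, y, z].
In Python, from plant import bot gives the robot as it stands. The module is installed in compiled form; this text tells all that it offers.
- The arm moves only by the shell command python3 -m pendant 'ROWS'. ROWS is a JSON object of lists of equal length, an entry for each row: "dr": the turn, a rotation vector about the tool's x, y, z in rad, a list of three; "linear": the shift along the tool's x, y, z in units of 40 mm (1.0 is 40 mm), a list of three; "gripper": the opening, from 0 (shut) to 1 (fully open). In form: {"dr": [[ax, ay, az], ...], "linear": [[dx, dy, dz], ...], "gripper": [gripper, ...]}. A call has 1 to 8 rows; each row is the pose to reach, as a shift and turn from the pose commanded when the call began, along the tool's axes at that moment; what a row does not reach only later rows make up. A row lasts 1/12 s, in which the tool goes at most 41.7 mm and 7.16 degrees, less where a joint would pass 70% of its speed; a pose out of reach is approached as far as the arm can. A call with a gripper value outside its range is refused whole. The fingers move at their own pace and stop on an object; the grip force is fixed at half the most. Time passes only in rows, so rows that repeat a pose let the fingers close. It gives the time, the measured TCP pose, the force, the opening and the grip force at its end, in the units of the state.
- bot.get_state(): the state, without advancing time (a new reading comes with each control period).
- bot.snapshot(name): name is "scene" or "top" or "wrist"; returns (picture, depth): 384x512x3 uint8, red, green, blue; 384x512 float32, mm along the optical axis (not along the pixel's ray), 0 where there is no reading.
- bot.calibration(name): a dict with "fx", "fy", "cx", "cy" (pixels), "R" (3x3) and "t" (3): a world point X has camera coordinates R X + t. Camera axes: x right, y down, z forward; pixel columns grow to the right and rows downward; lengths in mm; the calibration is good to about 2 mm. The wrist camera is an equidistant fisheye: a pixel r from the principal point sees the ray r / f radians off the axis. A picture is of the moment at which its call begins: read the wrist's pose just before it. calibration takes no time and is no camera call; for the wrist camera it gives the pose at the moment of the call.
- bot.close_job(): hands the job in; it is judged then, once.
The state is a dict: "time": time; "joint_pos": joint angles; "joint_vel": joint speeds; "joint_torque": joint torques, N m; "ee_pos": TCP position; "tool_rot": TCP orientation; "contact_force": force on the tool from outside, world axes, zero at the start; "ft_torque": the same for the moment, N m; "width": opening from 0.0 (shut) to 1.0 (fully open); "grasp_force": force on a finger pad.
Only numpy, scipy, OpenCV 4.12 (cv2) and the standard library are available. Lean on these libraries where they do the work, as an engineer would, in place of code of your own. Each camera call takes 0.05 s, during which the arm holds its last target. There are 200 camera calls.

## Working session

There is one attempt and no reset: what is moved stays moved. The work goes in short steps, Python scripts to look and compute and a shell command to move; the robot and the scene stay as the last step left them, time stands still between calls to the robot, and variables do not carry over. Pictures are saved under pics/ and viewed, at most 12 in all, crops included, and the job is handed in when it is done.

```bash
mkdir -p pics
cat > h.py <<'E'
import numpy as np, cv2
from plant import bot
def snap(n):
    c=bot.calibration(n); im,d=bot.snapshot(n); np.savez(f'/tmp/{n}.npz',im=im,d=d,**{k:np.array(v) for k,v in c.items()})
    return im,d,c
def load(n):
    z=np.load(f'/tmp/{n}.npz'); return z['im'],z['d'],z
def cloud(d,c):
    v,u=np.mgrid[:d.shape[0],:d.shape[1]]
    P=np.stack([(u-c['cx'])/c['fx']*d,(v-c['cy'])/c['fy']*d,d],-1)
    return (P-np.array(c['t']))@np.array(c['R'])
E
python3 - <<'E'
from h import *
for n in('scene','top'):
    im,d,c=snap(n); cv2.imwrite(f'pics/{n}1.png',im[:,:,::-1]); print(n,c)
s=bot.get_state(); print(s, bot.grasp_offset)
E
```

```text
scene {'fx': 423.8084498588593, 'fy': 423.8084498588593, 'cx': 256.5225990944623, 'cy': 199.80359517053694, 'R': array([[-0.48217997, -0.8759795 , -0.01274355],
       [-0.54599405,  0.31185271, -0.77758497],
       [ 0.6851226 , -0.367978  , -0.62864872]]), 't': array([ 322.59622169,  338.4905756 , 1130.33439895])}
top {'fx': 485.6889095517761, 'fy': 485.6889095517761, 'cx': 253.8830992628788, 'cy': 197.52053318091947, 'R': array([[-0.02036422, -0.99977811, -0.00538736],
       [-0.99544045,  0.02077752, -0.09309463],
       [ 0.09318591,  0.003467  , -0.99564269]]), 't': array([  73.87700008,  557.47021274, 1350.55348734])}
{'time': 0.1, 'joint_pos': array([-1.51573052e+00,  1.04621152e-01,  9.65463865e-02,  1.56391204e+00,
       -1.47701377e-05,  1.35306978e+00]), 'joint_vel': array([ 0.00307583, -0.00141705, -0.0009232 , -0.00033396, -0.00045315,
       -0.00126489]), 'joint_torque': array([ 5.69907337e-03, -5.58202887e+01,  5.04723036e+01,  1.29442831e-02,
       -2.93370813e-04,  6.93598565e-06]), 'ee_pos': array([ 161.62525932, -577.50587684,  230.6105265 ]), 'tool_rot': array([-5.93874215e-04,  9.90712278e-01,  1.35973631e-01,  4.09972276e-05]), 'contact_force': array([0.33192245, 0.16293691, 0.46497289]), 'ft_torque': array([ 0.06745456,  0.0156974 , -0.04282647]), 'grasp_force': 0.0, 'width': 1.000552982200091} 18.700000000000003
```

View pics/scene1.png

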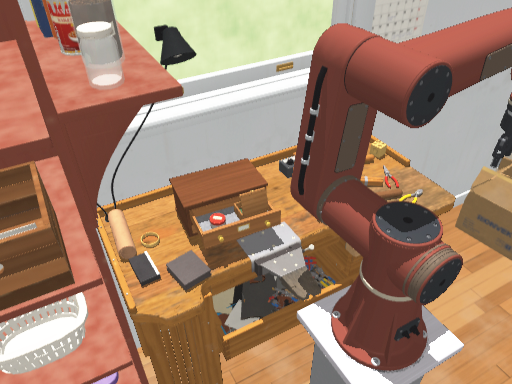

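View pics/top1.png

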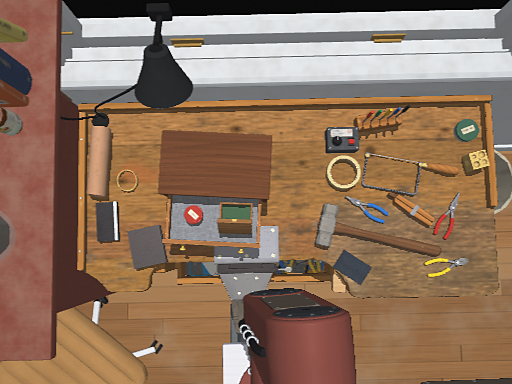

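The tin (red, top view about 194,215) is in the drawer's left half and the open case (about 236,219) in the right half. A vise stands in front of the bench at about (250,250).

Run:
```python
from h import *
im,d,c=load('top'); P=cloud(d,c)
hsv=cv2.cvtColor(im,cv2.COLOR_RGB2HSV)
def st(n,m): 
    q=P[m]; print(n,m.sum(),np.round(np.median(q,0),1),np.round(np.percentile(q,3,axis=0),1),np.round(np.percentile(q,97,axis=0),1))
roi=np.zeros(d.shape,bool); roi[195:250,165:265]=1
red=roi&((hsv[...,0]<8)|(hsv[...,0]>172))&(hsv[...,1]>170)&(hsv[...,2]>120)
st('red',red)
st('green',roi&(hsv[...,0]>45)&(hsv[...,0]<90)&(hsv[...,1]>80))
top=np.abs(P[...,2]-136)<5; top[:120]=0;top[200:]=0;top[:,:150]=0;top[:,280:]=0
st('chesttop',top); 
r=cv2.minAreaRect(P[top][:,:2].astype(np.float32)); print(r)
# drawer front top edge z~122
fr=np.abs(P[...,2]-122)<5; fr[:232]=0; fr[256:]=0; fr[:,:160]=0; fr[:,268:]=0
st('front',fr); print(cv2.minAreaRect(P[fr][:,:2].astype(np.float32)))
hi=roi&(P[...,2]>128); st('lid',hi)
vis=np.zeros(d.shape,bool); vis[225:275,205:285]=1; st('vise',vis&(P[...,2]>30))
crop=cv2.resize(im[190:262,155:285],None,fx=6,fy=6,interpolation=cv2.INTER_CUBIC); cv2.imwrite('pics/crop1.png',crop[:,:,::-1])
np.set_printoptions(linewidth=200)
print(P[200:250:3,215:265:4,2].round().astype(int))
```

```text
red 177 [511.  226.7  95.6] [489.6 204.9  90.5] [532.7 247.8 101.8]
green 54 [502.6 110.4  78.8] [498.5  76.   74.3] [535.4 149.8  83.9]
chesttop 6797 [638.3 163.1 135.9] [558.   27.  131.8] [719.7 299.6 140. ]
((639.5391845703125, 163.68301391601562), (291.7095031738281, 171.4579315185547), 85.96991729736328)
front 445 [433.7 171.5 122. ] [421.1  58.9 117.8] [460.  295.  126.1]
((442.0440368652344, 178.0774383544922), (254.4082489013672, 39.23572540283203), 88.8291015625)
lid 638 [484.5 111.  146.6] [431.8  46.4 129.5] [558.  202.5 178. ]
vise 1242 [451.2 118.   97.6] [420.5  55.4  64.6] [477.8 192.4 160.8]
[[ 68  71  66  71  69  71  70  73  69  72  67  99  70]
 [ 70  68 101 104 100 102 102  99  99 100  72 102  -5]
 [ 69 101  75  79  80  76  77  78  80 100  67 102  -8]
 [ 72 101  81  72  79  81  75  80  76 104  66 100  -7]
 [ 68  99  79  81  78  77  82  79  79 101  71 100  -5]
 [ 76 100  78  79  77  79  76  77  81 103  68  98  -7]
 [ 70  98  79  78  77  82  78  79  79 105  69  99 -11]
 [ 68 175 171 173 174 177 170 174 170 174  69  96  -4]
 [ 70 162 163 164 159 169 169 167 171 166  71 101  -3]
 [ 65 145 146 150 147 146 147 150 150 141  67  98   3]
 [ 68 132 130 134 129 131 128 136 131 119  68  96   8]
 [ 68  69  69 107 110 110 107 117 114  70  67  93   1]
 [ 71  69  69  69  75  66  72  71  66  74  66   7  -1]
 [ 64  71  73  73  65  70  68  68  70  67  70   4   6]
 [122 123 121 125 122 120  71  66  72  66  71   2   4]
 [119 121 124 123 120 126 123 125 122 120 126 124   1]
 [  9   5   2   6   2  -1  94  -3   4   7   9   1   2]]
```

View pics/crop1.png

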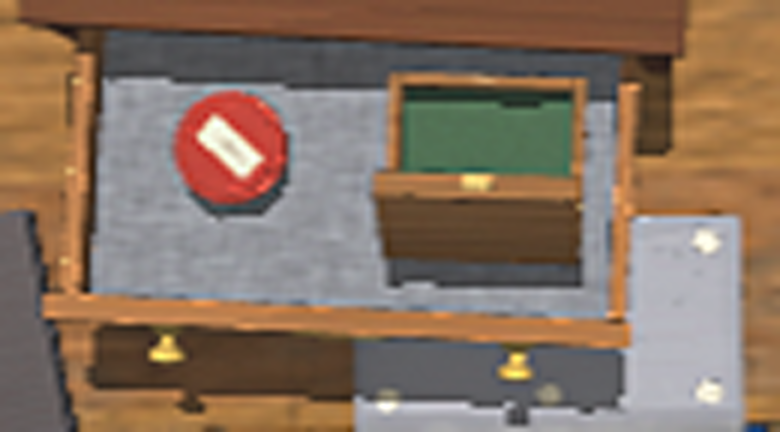

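The crop shows the case rim with green lining. The lid rises from the case's near (robot) side, with its brass clasp edge at crop (480,182), and the tin's red lid is at (230,148). The hinge appears to be on the near side rather than at +y as the text says, so I'll check that with numbers.

Run:
```python
from h import *
im,d,c=load('top'); P=cloud(d,c)
np.set_printoptions(linewidth=200,suppress=True)
for r in range(200,236): print(r, P[r,225:245:5].mean(0).round(0), P[r,225:245:5].std(0).round(0)[2], im[r,230])
lid=np.zeros(d.shape,bool); lid[220:233,219:252]=1; lid&=(P[...,2]>112)&(P[...,2]<190)
q=P[lid]; m=q.mean(0); _,s,vt=np.linalg.svd(q-m); print('plane',m,vt[2],s,len(q))
for zz,(a,b,e,f) in {'rim':(200,221,212,256)}.items():
    k=np.zeros(d.shape,bool); k[a:b,e:f]=1; k&=(np.abs(P[...,2]-102)<6); print(cv2.minAreaRect(P[k][:,:2].astype(np.float32)),P[k].min(0),P[k].max(0))
# chest front top edge line and drawer front outer line on planes
def ray(u,v,z):
    R=np.array(c['R']);t=np.array(c['t']);o=-R.T@t;w=R.T@np.array([(u-c['cx'])/c['fx'],(v-c['cy'])/c['fy'],1]);return o+w*(z-o[2])/w[2]
for n,u,v,z in [('chestFL',155+20/6,190+18/6,136),('chestFR',155+683/6,190+55/6,136),('chestBL',163,131,136),('chestBR',271.5,136,136),('drawFL',155+45/6,190+318/6,122),('drawFR',155+627/6,190+345/6,122),('drBL',155+43/6,190+296/6,122),('drBR',155+628/6,190+322/6,122),('edgeL',155+373/6,190+172/6,178),('edgeR',155+582/6,190+178/6,178),('rimBL',155+390/6,190+72/6,102),('rimBR',155+587/6,190+77/6,102),('tin',155+231/6,190+148/6,97)]: print(n,ray(u-.5,v-.5,z).round(1))
```

```text
200 [549. 121.  69.] 2.0 [82 83 87]
201 [547. 121.  67.] 4.0 [77 83 90]
202 [542. 120.  86.] 16.0 [132 105  84]
203 [538. 120. 102.] 2.0 [183 126  76]
204 [536. 120.  96.] 5.0 [80 60 41]
205 [535. 121.  79.] 2.0 [37 56 44]
206 [532. 121.  77.] 2.0 [39 52 41]
207 [529. 121.  78.] 2.0 [ 89 121  92]
208 [526. 121.  80.] 4.0 [ 85 116  86]
209 [524. 121.  79.] 2.0 [ 83 115  85]
210 [521. 121.  79.] 2.0 [ 82 112  84]
211 [518. 121.  80.] 3.0 [ 83 114  86]
212 [516. 121.  78.] 2.0 [ 82 112  83]
213 [513. 121.  80.] 4.0 [ 83 115  84]
214 [510. 121.  81.] 1.0 [ 82 113  85]
215 [507. 121.  79.] 1.0 [ 81 111  84]
216 [505. 121.  82.] 3.0 [ 81 110  83]
217 [502. 121.  80.] 1.0 [ 79 111  83]
218 [499. 121.  80.] 2.0 [ 64 109  84]
219 [492. 117. 173.] 2.0 [186 121  75]
220 [489. 117. 173.] 3.0 [165 113  72]
221 [487. 117. 174.] 2.0 [159 112  70]
222 [484. 117. 174.] 2.0 [184 127  79]
223 [482. 117. 173.] 1.0 [81 59 42]
224 [480. 117. 167.] 3.0 [100  73  51]
225 [477. 118. 159.] 2.0 [100  73  49]
226 [475. 118. 157.] 2.0 [96 72 49]
227 [473. 118. 148.] 1.0 [99 73 50]
228 [470. 119. 141.] 5.0 [91 67
[... 214 characters left out ...]
 78 82]
235 [453. 123.  68.] 2.0 [75 77 79]
plane [474.90281238 111.63795666 152.11313675] [-0.91238213  0.03454386  0.40787937] [504.25291985 434.16851478  42.90637707] 424
((518.6458740234375, 113.14250183105469), (86.93819427490234, 44.20307159423828), 86.91480255126953) [494.23679617  70.12077577  96.2998731 ] [541.90916634 156.59254744 107.89405803]
chestFL [567.  312.6 136. ]
chestFR [544.8  24.4 136. ]
chestBL [731.6 300.  136. ]
chestBR [712.   13.5 136. ]
drawFL [436.7 304.8 122. ]
drawFR [419.9  51.3 122. ]
drBL [446.3 305.7 122. ]
drBR [429.8  50.7 122. ]
edgeL [494.5 156.4 178. ]
edgeR [490.2  68.9 178. ]
rimBL [543.  154.3 102. ]
rimBR [538.9  66.5 102. ]
tin [510.8 226.3  97. ]
```

Measured: the case hinge is on the near side at about x=465, z=102. The lid stands at about 66° (1.15 rad), which is in the stated range, and falls towards +x. Chest yaw is about -3.8°. I'll trust the images over the text and swing the lid towards +x and down.

```bash
cat >> h.py <<'E'
from scipy.spatial.transform import Rotation as Ro
def st():
    s=bot.get_state(); w,x,y,z=s['tool_rot']; return s['ee_pos'],Ro.from_quat([x,y,z,w]),s
def go(targets,yaw=-0.065,tilt=0.0):
    p,R,s=st()
    T=Ro.from_euler('z',yaw)*Ro.from_euler('x',np.pi)*Ro.from_euler('y',tilt)
    print('t',round(s['time'],2),'p',p.round(1),'F',s['contact_force'].round(1),'dr',(R.inv()*T).as_rotvec().round(3))
    for t in targets: print(t,'->',(R.inv().apply(np.array(t)-p)/40).round(3).tolist())
E
python3 -c "
from h import *
go([(400,-250,235),(430,-50,235),(452,112,230),(452,112,165)])"
```

```text
t 0.1 p [ 161.6 -577.5  230.6] F [0.3 0.2 0.5] dr [-0.001 -0.     0.338]
(400, -250, 235) -> [7.945, -6.279, -0.1]
(430, -50, 235) -> [10.014, -10.892, -0.095]
(452, 112, 230) -> [11.635, -14.644, 0.035]
(452, 112, 165) -> [11.635, -14.642, 1.66]
```

```bash
python3 -m pendant '{"dr":[[0,0,0.1],[0,0,0.2],[0,0,0.338],[0,0,0.338],[0,0,0.338],[0,0,0.338],[0,0,0.338],[0,0,0.338]],"linear":[[7.95,-6.28,-0.1],[7.95,-6.28,-0.1],[7.95,-6.28,-0.1],[7.95,-6.28,-0.1],[7.95,-6.28,-0.1],[7.95,-6.28,-0.1],[7.95,-6.28,-0.1],[7.95,-6.28,-0.1]],"gripper":[0,0,0,0,0,0,0,0]}'
python3 -c "
from h import *
go([(400,-250,235),(430,-50,235),(452,112,230)])"
```

```text
time: 0.77
ee_pos: [358.5, -306.5, 234.4]
tool_rot: [0.0, 0.999, -0.033, -0.0]
contact_force: [0.5, -0.3, 0.4]
width: 0.004
grasp_force: 0.0
t 0.77 p [ 358.5 -306.5  234.4] F [ 0.5 -0.3  0.4] dr [ 0.     0.    -0.001]
(400, -250, 235) -> [0.942, -1.477, -0.015]
(430, -50, 235) -> [1.363, -6.516, -0.015]
(452, 112, 230) -> [1.646, -10.593, 0.11]
```

```bash
python3 -m pendant '{"dr":[[0,0,0],[0,0,0],[0,0,0],[0,0,0],[0,0,0],[0,0,0],[0,0,0],[0,0,0]],"linear":[[0.9,-1.5,0],[1.36,-6.5,0],[1.36,-6.5,0],[1.36,-6.5,0],[1.36,-6.5,0],[1.36,-6.5,0],[1.5,-8.5,0],[1.5,-8.5,0]],"gripper":[0,0,0,0,0,0,0,0]}'
python3 -c "
from h import *
go([(450,112,230)])"
```

```text
time: 1.43
ee_pos: [437.4, 14.1, 234.4]
tool_rot: [0.0, 0.999, -0.033, 0.0]
contact_force: [0.9, -0.5, -0.4]
width: -0.001
grasp_force: 0.0
t 1.43 p [437.4  14.1 234.4] F [ 0.9 -0.5 -0.4] dr [ 0. -0. -0.]
(450, 112, 230) -> [0.154, -2.464, 0.111]
```

```bash
python3 -m pendant '{"dr":[[0,0,0],[0,0,0],[0,0,0],[0,0,0],[0,0,0],[0,0,0]],"linear":[[0.2,-2.2,0],[0.2,-2.2,0],[0.2,-2.2,0],[0.2,-2.2,0],[0.2,-2.2,0],[0.2,-2.2,0]],"gripper":[0,0,0,0,0,0]}'
python3 - <<'E'
from h import *
go([(452,112,168),(460,112,165)])
im,d,c=snap('wrist'); cv2.imwrite('pics/w1.png',im[:,:,::-1])
E
```

```text
time: 1.93
ee_pos: [451.3, 98.2, 234.4]
tool_rot: [0.0, 0.999, -0.033, -0.0]
contact_force: [-1.3, -0.8, -0.3]
width: -0.002
grasp_force: 0.0
t 1.93 p [451.3  98.2 234.4] F [-1.3 -0.8 -0.3] dr [ 0.     0.    -0.002]
(452, 112, 168) -> [-0.005, -0.347, 1.659]
(460, 112, 165) -> [0.195, -0.361, 1.734]
```

View pics/w1.png

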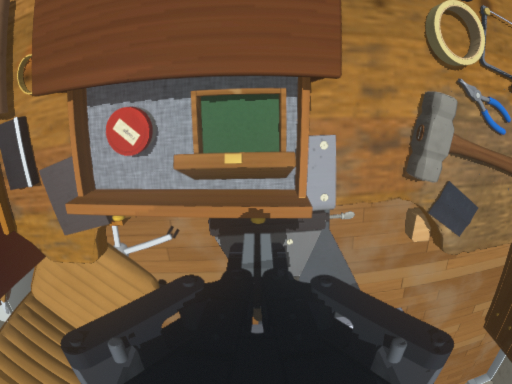

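The wrist view confirms it: the lid's clasp edge is at (232,158) with the hinge on the robot's side, the tin is at (128,131), and the fingertips are near (258,235). I'll lower the fingers behind the lid.

```bash
python3 -m pendant '{"dr":[[0,0,0],[0,0,0],[0,0,0],[0,0,0],[0,0,0]],"linear":[[0,-0.34,0.9],[0,-0.34,1.76],[0,-0.34,1.76],[0,-0.34,1.76],[0,-0.34,1.76]],"gripper":[0,0,0,0,0]}'
python3 -c "
from h import *
go([(468,111,163),(483,110,156),(495,109,145),(502.5,109,132.5),(506,109,123),(508,109,114)])"
```

```text
time: 2.4
ee_pos: [452.5, 104.8, 166.1]
tool_rot: [-0.003, 1.0, -0.029, 0.001]
contact_force: [0.7, 0.6, 0.3]
width: 0.005
grasp_force: 0.0
t 2.4 p [452.5 104.8 166.1] F [0.7 0.6 0.3] dr [-0.006 -0.002  0.007]
(468, 111, 163) -> [0.378, -0.177, 0.078]
(483, 110, 156) -> [0.753, -0.173, 0.254]
(495, 109, 145) -> [1.054, -0.164, 0.529]
(502.5, 109, 132.5) -> [1.24, -0.173, 0.842]
(506, 109, 123) -> [1.327, -0.177, 1.08]
(508, 109, 114) -> [1.377, -0.178, 1.305]
```

```bash
python3 -m pendant '{"dr":[[0,0,0],[0,0,0],[0,0,0],[0,0,0],[0,0,0],[0,0,0],[0,0,0],[0,0,0]],"linear":[[0.19,-0.17,0.06],[0.38,-0.17,0.12],[0.5,-0.17,0.15],[0.62,-0.17,0.2],[0.75,-0.17,0.27],[0.88,-0.17,0.4],[1.0,-0.17,0.5],[1.0,-0.17,0.5]],"gripper":[0,0,0,0,0,0,0,0]}'
python3 -c "
from h import *
go([(502.5,109,132.5),(506,109,123),(508,109,114),(508,109,112)])
im,d,c=snap('wrist'); cv2.imwrite('pics/w2.png',im[:,:,::-1])"
```

```text
time: 3.07
ee_pos: [492.2, 106.5, 142.9]
tool_rot: [-0.004, 1.0, -0.026, -0.001]
contact_force: [0.2, -0.2, -0.7]
width: -0.001
grasp_force: 0.0
t 3.07 p [492.2 106.5 142.9] F [ 0.2 -0.2 -0.7] dr [-0.009  0.001  0.014]
(502.5, 109, 132.5) -> [0.255, -0.072, 0.261]
(506, 109, 123) -> [0.343, -0.075, 0.498]
(508, 109, 114) -> [0.393, -0.075, 0.723]
(508, 109, 112) -> [0.393, -0.075, 0.773]
```

View pics/w2.png

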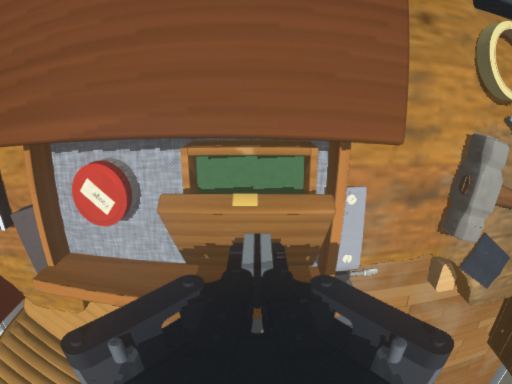

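The lid has swung partway down, with its clasp edge now at (245,199) and the fingertips on its face. I'll continue along the arc.

```bash
python3 -m pendant '{"dr":[[0,0,0],[0,0,0],[0,0,0],[0,0,0],[0,0,0],[0,0,0],[0,0,0],[0,0,0]],"linear":[[0.13,-0.05,0.13],[0.25,-0.05,0.26],[0.3,-0.05,0.38],[0.34,-0.05,0.5],[0.37,-0.05,0.6],[0.39,-0.05,0.7],[0.39,-0.05,0.76],[0.39,-0.05,0.76]],"gripper":[0,0,0,0,0,0,0,0]}'
python3 -c "
from h import *
go([(508,109,114),(508,109,112)])"
```

```text
time: 3.78
ee_pos: [507.9, 106.9, 114.1]
tool_rot: [-0.005, 1.0, -0.025, 0.0]
contact_force: [1.2, 0.2, 0.7]
width: 0.001
grasp_force: 0.4
t 3.78 p [507.9 106.9 114.1] F [1.2 0.2 0.7] dr [-0.009 -0.001  0.015]
(508, 109, 114) -> [0.001, -0.052, 0.003]
(508, 109, 112) -> [0.001, -0.051, 0.053]
```

```bash
python3 -m pendant '{"dr":[[0,0,0],[0,0,0],[0,0,0],[0,0,0],[0,0,0],[0,0,0]],"linear":[[0,0,0.03],[0,0,0.06],[0,0,0.09],[0,0,0.12],[0,0,0.12],[0,0,0.12]],"gripper":[0,0,0,0,0,0]}'
python3 -c "
from h import *
go([(508,109,114),(508,109,112)])"
```

```text
time: 4.28
ee_pos: [510.6, 106.8, 113.4]
tool_rot: [-0.005, 1.0, -0.025, 0.004]
contact_force: [-1.3, -0.7, 26.1]
width: 0.003
grasp_force: 13.3
t 4.28 p [510.6 106.8 113.4] F [-1.3 -0.7 26.1] dr [-0.009 -0.008  0.015]
(508, 109, 114) -> [-0.067, -0.053, -0.015]
(508, 109, 112) -> [-0.068, -0.052, 0.035]
```

26 N against a hard stop at z≈113.4 (expected 114), so the lid is shut. I'll lift and go over to the tin.

```bash
python3 -m pendant '{"dr":[[0,0,0],[0,0,0],[0,0,0],[0,0,0],[0,0,0],[0,0,0],[0,0,0],[0,0,0]],"linear":[[0,0,-0.8],[0,0,-1.6],[0,-1,-1.6],[0,-2,-1.6],[0,-2.9,-1.6],[0,-2.9,-1.6],[0,-2.9,-1.6],[0,-2.9,-1.6]],"gripper":[0,0,0,0,0,0,0,0]}'
python3 - <<'E'
from h import *
im,d,c=snap('top'); P=cloud(d,c)
k=P[195:240,212:258]; m=(k[...,2]>105)&(k[...,2]<122); q=k[m]
print('lid top',m.sum(),np.median(q,0).round(1),q.min(0).round(0),q.max(0).round(0))
A=np.c_[q[:,:2]-q[:,:2].mean(0),np.ones(len(q))]; print('tilt',np.linalg.lstsq(A,q[:,2],rcond=None)[0].round(4))
go([(511,226.5,110),(511,226.5,90)])
crop=cv2.resize(im[185:262,150:285],None,fx=5,fy=5); cv2.imwrite('pics/crop2.png',crop[:,:,::-1])
im,d,c=snap('wrist'); 
hsv=cv2.cvtColor(im,cv2.COLOR_RGB2HSV)
red=(((hsv[...,0]<6)|(hsv[...,0]>174))&(hsv[...,1]>180)&(hsv[...,2]>120)).astype(np.uint8)
n,l,s,ce=cv2.connectedComponentsWithStats(red); i=1+np.argmax(s[1:,4]); print(s[i],ce[i])
cv2.imwrite('pics/w3.png',im[:,:,::-1])
E
```

```text
time: 4.95
ee_pos: [513.2, 147.0, 172.9]
tool_rot: [-0.021, 1.0, 0.005, -0.002]
contact_force: [0.2, 0.4, -0.1]
width: -0.005
grasp_force: 0.0
lid top 249 [499.2  81.4 114. ] [468.  70. 105.] [540.  98. 121.]
tilt [ 6.000000e-04 -1.250000e-02  1.138642e+02]
t 5.0 p [513.3 147.  173.2] F [0.2 0.7 0. ] dr [-0.042  0.004  0.075]
(511, 226.5, 110) -> [-0.033, -1.92, 1.662]
(511, 226.5, 90) -> [-0.032, -1.899, 2.161]
[168 170   3   5   6] [169.16666667 172.16666667]
```

View pics/crop2.png

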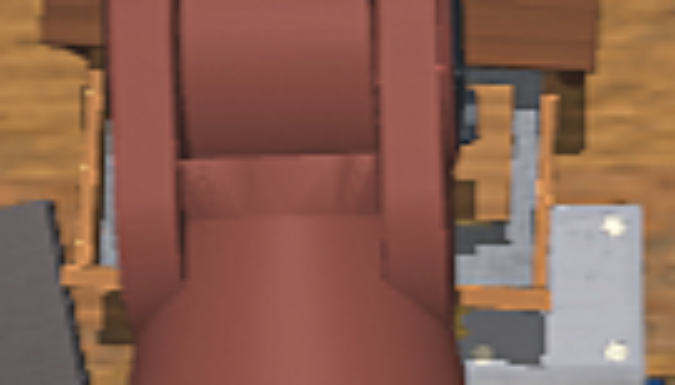

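View pics/w3.png

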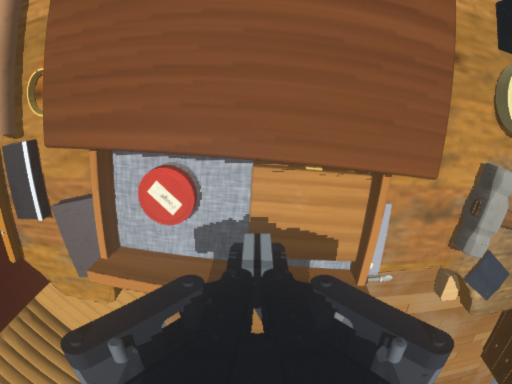

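The lid lies flat: top at z=113.9, no tilt, spanning x=468..540. The tin is at (167,196) in the wrist view. The arm is lagging in y, so I'll check the joints.

```bash
python3 -m pendant '{"dr":[[0,0,0],[0,0,0],[0,0,0],[0,0,0]],"linear":[[0,0,0],[0,0,0],[0,0,0],[0,0,0]],"gripper":[0,0,0,0]}'
python3 -c "
from h import *
p,R,s=st(); print(s['joint_pos'].round(3),s['joint_vel'].round(2))
go([(511,226.5,150),(511,226.5,110),(511,226.5,90)])"
```

```text
time: 5.38
ee_pos: [513.8, 146.9, 174.2]
tool_rot: [-0.021, 1.0, 0.005, -0.001]
contact_force: [-0.1, -0.0, -0.5]
width: -0.001
grasp_force: 0.0
[ 0.009 -0.109 -0.22   1.461  0.042  3.141] [ 0.  0.  0. -0.  0. -0.]
t 5.38 p [513.8 146.9 174.2] F [-0.1 -0.  -0.5] dr [-0.042  0.002  0.075]
(511, 226.5, 150) -> [-0.049, -1.963, 0.688]
(511, 226.5, 110) -> [-0.048, -1.921, 1.687]
(511, 226.5, 90) -> [-0.048, -1.899, 2.186]
```

Joint 6 is at its limit (3.14), so I'll work with the tool yawed about +0.4 instead.

```bash
python3 -c "
from h import *
go([(511,226.5,174),(511,226.5,110)],yaw=0.4)"
python3 -m pendant '{"dr":[[0,0,-0.1],[0,0,-0.2],[0,0,-0.3],[0.02,0,-0.38],[0.02,0,-0.38],[0.02,0,-0.38]],"linear":[[0,0,0],[0,0,0],[0,-0.4,0],[0,-1.2,0.06],[0,-1.96,0.1],[0,-1.96,0.1]],"gripper":[0,0,0,0,0,0]}'
python3 -c "
from h import *
go([(511,226.5,110),(511,226.5,90)],yaw=0.4)"
```

```text
t 5.38 p [513.8 146.9 174.2] F [-0.1 -0.  -0.5] dr [-0.042 -0.007 -0.39 ]
(511, 226.5, 174) -> [-0.049, -1.988, 0.088]
(511, 226.5, 110) -> [-0.048, -1.921, 1.687]
time: 5.88
ee_pos: [512.4, 229.2, 173.4]
tool_rot: [-0.032, 0.98, 0.195, 0.003]
contact_force: [0.1, -0.2, -0.1]
width: 0.0
grasp_force: 0.0
t 5.88 p [512.4 229.2 173.4] F [ 0.1 -0.2 -0.1] dr [-0.061 -0.019 -0.007]
(511, 226.5, 110) -> [-0.088, 0.144, 1.578]
(511, 226.5, 90) -> [-0.098, 0.175, 2.077]
```

```bash
python3 -m pendant '{"dr":[[-0.06,-0.02,0],[-0.06,-0.02,0],[-0.06,-0.02,0],[-0.06,-0.02,0],[-0.06,-0.02,0],[-0.06,-0.02,0]],"linear":[[-0.05,0.08,0.5],[-0.09,0.14,1.1],[-0.09,0.14,1.6],[-0.09,0.14,1.6],[-0.09,0.14,1.6],[-0.09,0.14,1.6]],"gripper":[0,0,0,0,0,0]}'
python3 -c "
from h import *
go([(511,226.5,95),(511,226.5,90),(511,226.5,88)],yaw=0.4)"
```

```text
time: 6.38
ee_pos: [512.0, 222.8, 110.6]
tool_rot: [0.001, 0.981, 0.194, 0.0]
contact_force: [-0.2, -0.2, 0.3]
width: 0.001
grasp_force: 0.0
t 6.38 p [512.  222.8 110.6] F [-0.2 -0.2  0.3] dr [ 0.001  0.    -0.01 ]
(511, 226.5, 95) -> [0.012, -0.095, 0.389]
(511, 226.5, 90) -> [0.012, -0.095, 0.514]
(511, 226.5, 88) -> [0.012, -0.095, 0.564]
```

```bash
python3 -m pendant '{"dr":[[0,0,0],[0,0,0],[0,0,0],[0,0,0],[0,0,0],[0,0,0],[0,0,0],[0,0,0]],"linear":[[0.01,-0.1,0.1],[0.01,-0.1,0.25],[0.01,-0.1,0.35],[0.01,-0.1,0.42],[0.01,-0.1,0.48],[0.01,-0.1,0.52],[0.01,-0.1,0.54],[0.01,-0.1,0.54]],"gripper":[0,0,0,0,0,0,0,0]}'
python3 -c "
from h import *
go([(511,226.5,88)],yaw=0.4)"
```

```text
time: 7.05
ee_pos: [512.3, 226.7, 90.5]
tool_rot: [0.001, 0.981, 0.194, 0.002]
contact_force: [-1.1, -1.2, 17.0]
width: 0.002
grasp_force: 8.5
t 7.05 p [512.3 226.7  90.5] F [-1.1 -1.2 17. ] dr [ 0.003 -0.003 -0.01 ]
(511, 226.5, 88) -> [-0.033, -0.009, 0.064]
```

```bash
python3 -m pendant '{"dr":[[0,0,0],[0,0,0],[0,0,0],[0,0,0]],"linear":[[0,0,0.02],[0,0,0.04],[0,0,0.05],[0,0,0.05]],"gripper":[0,0,0,0]}'
python3 -m pendant '{"dr":[[0,0,0],[0,0,0],[0,0,0],[0,0,0],[0,0,0],[0,0,0],[0,0,0],[0,0,0]],"linear":[[0,0,-1],[0,0,-2],[-1,0,-2.6],[-2,0,-2.6],[-3,0,-2.6],[-3.4,0,-2.6],[-3.4,0,-2.6],[-3.4,0,-2.6]],"gripper":[0,0,0,0,0,0,0,0]}'
python3 - <<'E'
from h import *
im,d,c=snap('top'); cv2.imwrite('pics/crop3.png',cv2.resize(im[185:262,150:285],None,fx=5,fy=5)[:,:,::-1])
P=cloud(d,c); hsv=cv2.cvtColor(im,cv2.COLOR_RGB2HSV)
red=((hsv[...,0]<6)|(hsv[...,0]>174))&(hsv[...,1]>180)&(hsv[...,2]>120); red[:190]=0;red[250:]=0;red[:,:165]=0;red[:,265:]=0
print(red.sum(),np.median(P[red],0))
go([(395,175,160),(395,175,100)],yaw=0.3,tilt=0.35)
E
```

```text
time: 7.38
ee_pos: [513.7, 226.7, 90.4]
tool_rot: [0.001, 0.981, 0.194, 0.003]
contact_force: [-2.2, -3.8, 26.9]
width: -0.004
grasp_force: 13.5
time: 8.05
ee_pos: [384.6, 175.1, 190.2]
tool_rot: [0.001, 0.981, 0.194, 0.0]
contact_force: [-0.0, 0.2, -0.5]
width: -0.001
grasp_force: 0.0
90 [517.54013636 227.07534346  90.49523636]
t 8.1 p [385.1 175.3 190. ] F [ 0.5  0.3 -0.9] dr [-0.015  0.35   0.089]
(395, 175, 160) -> [0.226, 0.099, 0.751]
(395, 175, 100) -> [0.226, 0.097, 2.251]
```

View pics/crop3.png

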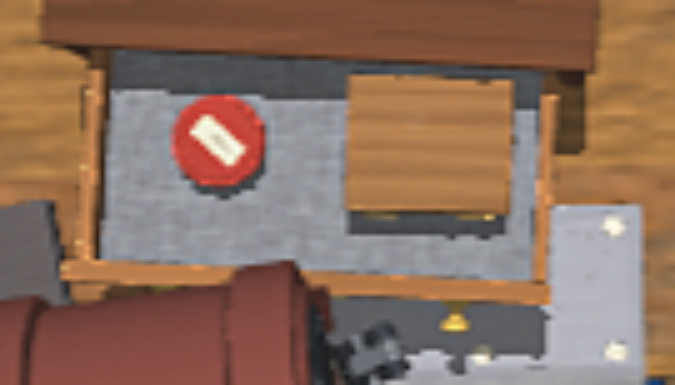

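The case is shut with its lid flat, hinges visible on the near side. The tin lid is seated, reading 90.5 mm by camera and at the stop. The drawer front is clear. Next I'll tilt so the tips lead, and lower before the front.

```bash
python3 -m pendant '{"dr":[[0,0.12,0.03],[0,0.24,0.06],[-0.015,0.35,0.09],[-0.015,0.35,0.09],[-0.015,0.35,0.09],[-0.015,0.35,0.09],[-0.015,0.35,0.09],[-0.015,0.35,0.09]],"linear":[[0.1,0.1,0.3],[0.22,0.1,0.7],[0.22,0.1,1.2],[0.22,0.1,1.8],[0.22,0.1,2.3],[0.22,0.1,2.3],[0.22,0.1,2.3],[0.22,0.1,2.3]],"gripper":[0,0,0,0,0,0,0,0]}'
python3 - <<'E'
from h import *
print(st()[2]['joint_pos'].round(2))
# push line along chest x (0.9978,-0.066)
p=st()[0]; g=[tuple((p+k*np.array([.9978,-.066,0])).round(1)) for k in (20,60,100,140,150)]
go(g,yaw=0.3,tilt=0.35)
E
```

```text
time: 8.77
ee_pos: [421.8, 187.2, 99.4]
tool_rot: [-0.023, 0.976, 0.147, 0.157]
contact_force: [1.0, -0.1, 0.8]
width: 0.002
grasp_force: 0.0
[ 0.09 -0.84 -0.93  1.17  0.06  2.94]
t 8.77 p [421.8 187.2  99.4] F [ 1.  -0.1  0.8] dr [ 0.001  0.032 -0.   ]
(np.float64(441.8), np.float64(185.9), np.float64(99.4)) -> [0.445, 0.178, 0.146]
(np.float64(481.7), np.float64(183.2), np.float64(99.4)) -> [1.331, 0.536, 0.438]
(np.float64(521.6), np.float64(180.6), np.float64(99.4)) -> [2.218, 0.892, 0.73]
(np.float64(561.5), np.float64(177.9), np.float64(99.4)) -> [3.105, 1.251, 1.022]
(np.float64(571.5), np.float64(177.3), np.float64(99.4)) -> [3.327, 1.339, 1.096]
```

Joint 2 was at its limit, so the tool stopped at x≈422, close to the front. I'll push slowly along the chest's axis.

```bash
python3 -m pendant '{"dr":[[0,0,0],[0,0,0],[0,0,0],[0,0,0],[0,0,0],[0,0,0],[0,0,0],[0,0,0]],"linear":[[0.11,0.04,0.04],[0.22,0.09,0.07],[0.44,0.18,0.15],[0.66,0.27,0.22],[0.88,0.36,0.29],[1.1,0.44,0.36],[1.33,0.54,0.44],[1.33,0.54,0.44]],"gripper":[0,0,0,0,0,0,0,0]}'
python3 - <<'E'
from h import *
p=st()[0]; g=[tuple((p+k*np.array([.9978,-.066,0])).round(1).tolist()) for k in (10,50)]
go(g,yaw=0.3,tilt=0.35)
E
```

```text
time: 9.43
ee_pos: [483.2, 182.6, 98.6]
tool_rot: [-0.023, 0.976, 0.147, 0.157]
contact_force: [-0.4, -0.8, 0.2]
width: -0.003
grasp_force: 0.0
t 9.43 p [483.2 182.6  98.6] F [-0.4 -0.8  0.2] dr [ 0.002  0.031 -0.001]
(493.2, 181.9, 98.6) -> [0.221, 0.089, 0.074]
(533.1, 179.3, 98.6) -> [1.108, 0.444, 0.367]
```

Run:
```python
from h import *
im,d,c=snap('wrist'); cv2.imwrite('pics/w4.png',im[:,:,::-1])
```

```text
(no output)
```

View pics/w4.png

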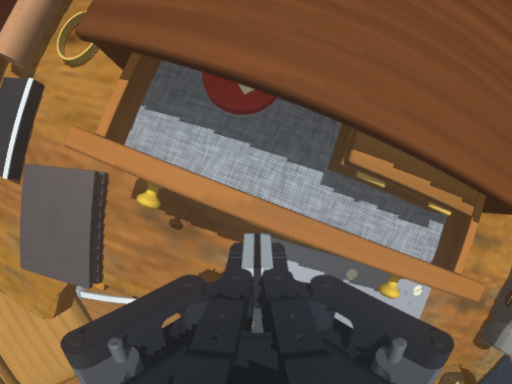

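The drawer is partly in, its front running from (70,138) to (480,290), and the fingertips touch its middle. The case and tin are already going under the top board. I'll keep pushing.

```bash
python3 -m pendant '{"dr":[[0,0,0],[0,0,0],[0,0,0],[0,0,0],[0,0,0],[0,0,0],[0,0,0],[0,0,0]],"linear":[[0.17,0.07,0.06],[0.34,0.14,0.11],[0.5,0.2,0.17],[0.67,0.27,0.22],[0.84,0.34,0.28],[1.0,0.4,0.33],[1.11,0.45,0.37],[1.11,0.45,0.37]],"gripper":[0,0,0,0,0,0,0,0]}'
python3 - <<'E'
from h import *
p=st()[0]; g=[tuple((p+k*np.array([.9978,-.066,0])).round(1).tolist()) for k in (5,10,20)]
go(g,yaw=0.3,tilt=0.35)
E
```

```text
time: 10.15
ee_pos: [531.6, 179.4, 97.3]
tool_rot: [-0.023, 0.976, 0.147, 0.156]
contact_force: [0.0, 0.2, 0.3]
width: -0.001
grasp_force: 0.0
t 10.15 p [531.6 179.4  97.3] F [0.  0.2 0.3] dr [ 0.001  0.033 -0.001]
(536.6, 179.0, 97.3) -> [0.11, 0.045, 0.037]
(541.6, 178.7, 97.3) -> [0.221, 0.089, 0.074]
(551.6, 178.0, 97.3) -> [0.443, 0.179, 0.147]
```

```bash
python3 -m pendant '{"dr":[[0,0,0],[0,0,0],[0,0,0],[0,0,0],[0,0,0],[0,0,0]],"linear":[[0.06,0.02,0.02],[0.11,0.05,0.04],[0.17,0.07,0.06],[0.22,0.09,0.07],[0.27,0.11,0.09],[0.27,0.11,0.09]],"gripper":[0,0,0,0,0,0]}'
python3 - <<'E'
from h import *
p=st()[0]; g=[tuple((p+k*np.array([.9978,-.066,0])).round(1).tolist()) for k in (5,10)]
go(g,yaw=0.3,tilt=0.35)
E
```

```text
time: 10.65
ee_pos: [543.4, 178.6, 97.0]
tool_rot: [-0.023, 0.976, 0.147, 0.156]
contact_force: [-1.2, -0.3, 0.6]
width: 0.001
grasp_force: 0.2
t 10.65 p [543.4 178.6  97. ] F [-1.2 -0.3  0.6] dr [ 0.001  0.033 -0.001]
(548.4, 178.3, 97.0) -> [0.111, 0.044, 0.036]
(553.4, 177.9, 97.0) -> [0.222, 0.09, 0.073]
```

```bash
python3 -m pendant '{"dr":[[0,0,0],[0,0,0],[0,0,0],[0,0,0],[0,0,0]],"linear":[[0.02,0.01,0.01],[0.05,0.02,0.015],[0.07,0.03,0.02],[0.09,0.035,0.03],[0.09,0.035,0.03]],"gripper":[0,0,0,0,0]}'
```

```text
time: 11.07
ee_pos: [547.0, 178.4, 96.8]
tool_rot: [-0.023, 0.977, 0.147, 0.156]
contact_force: [-3.4, -0.2, 1.6]
width: 0.003
grasp_force: 1.5
```

```bash
python3 -m pendant '{"dr":[[0,0,0],[0,0,0],[0,0,0],[0,0,0],[0,0,0]],"linear":[[0.02,0.01,0.01],[0.05,0.02,0.015],[0.07,0.03,0.02],[0.09,0.035,0.03],[0.09,0.035,0.03]],"gripper":[0,0,0,0,0]}'
```

```text
time: 11.48
ee_pos: [548.1, 178.4, 96.4]
tool_rot: [-0.023, 0.977, 0.147, 0.153]
contact_force: [-29.8, -4.1, 19.8]
width: -0.001
grasp_force: 14.3
```

A hard stop with 30 N at x≈548, as expected for shut. I'll back off and check from the cameras.

```bash
python3 -m pendant '{"dr":[[0,0,0],[0,0,0],[0,0,0],[0,0,0],[0,0,0],[0,0,0],[0,0,0],[0,0,0]],"linear":[[-0.44,-0.18,-0.15],[-1.1,-0.45,-0.37],[-1.77,-0.71,-0.59],[-2.2,-0.9,-0.73],[-2.2,-0.9,-0.73],[-2.2,-0.9,-0.73],[-2.2,-0.9,-0.73],[-2.2,-0.9,-0.73]],"gripper":[0,0,0,0,0,0,0,0]}'
python3 - <<'E'
from h import *
go([],0.3,.35)
im,d,c=snap('wrist'); cv2.imwrite('pics/w5.png',im[:,:,::-1])
im,d,c=snap('scene'); cv2.imwrite('pics/s2.png',cv2.resize(im[150:290,90:300],None,fx=3.5,fy=3.5)[:,:,::-1])
E
```

```text
time: 12.15
ee_pos: [452.6, 185.1, 97.5]
tool_rot: [-0.023, 0.976, 0.147, 0.156]
contact_force: [-0.2, 0.1, -0.1]
width: 0.001
grasp_force: 0.0
t 12.15 p [452.6 185.1  97.5] F [-0.2  0.1 -0.1] dr [ 0.002  0.033 -0.001]
```

View pics/w5.png

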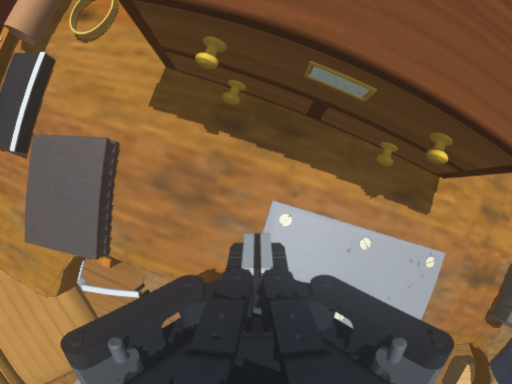

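View pics/s2.png

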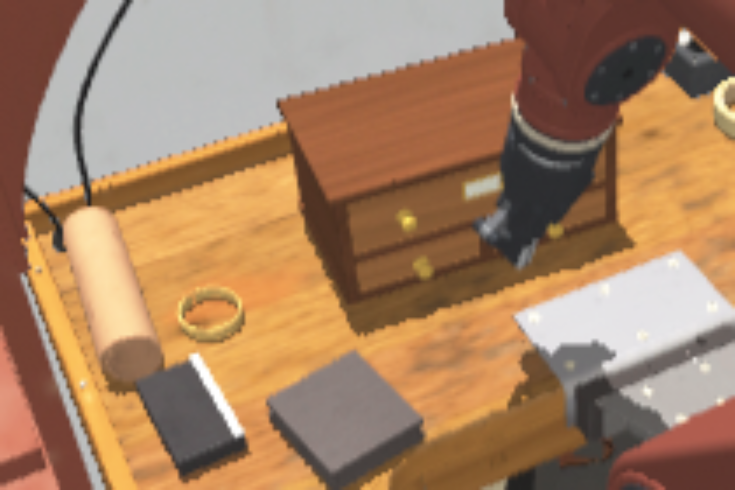

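The long drawer's front is flush with the chest: in the wrist view its card holder (340,80) and knobs line up with the short drawers. The bystanders haven't moved and the tool is clear, so I'm handing in.

```bash
python3 -c "
from plant import bot
print(bot.close_job())"
```

```text
the job is handed in; nothing more can be done
None
```

The case's lid was pushed fully shut, the tin's lid pressed down to its seat, and the drawer then pushed home flush with the chest; the job was handed in at about 12 s, and no result was returned.

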